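# Load a wax block on the photo stage and hold its tray out at the mark

## Robot

A 7-joint arm with a two-finger parallel gripper is mounted at the origin on a cart in front of the work surface, level with it; the furniture and walls round the work are solid. World frame = base frame: x ahead of the robot, y to its left, z up, the work surface at z = 0. Lengths are in m, angles in rad, forces in N, time in s.
With the tool pointing down it reaches from about 0.4 to 0.9 m from the base axis. Payload 5.5 kg.
Tool frame: the origin (TCP) lies midway between the tips of the shut fingers; the grasp point (between the pads) lies 19 mm behind it; z points along the fingers, x is the direction in which the jaws open and shut, and the axes are right-handed (so a half turn about z gives the same grasp; the last joint's range is limited). The gripper opens to 92 mm and grips with 3 to 60 N. Pads are 19 mm wide; open, the fingers measure 130 mm over their backs; the gripper's body (75 mm by 190 mm) begins 47 mm behind the grasp point.
Start: joints at [-0.992, 0.501, -0.427, 1.55, 0.221, 1.138, -0.21], TCP at [0.202, 0.618, 0.227] pointing down, gripper open.
Joint ranges: [-2.88, 2.88], [-0.31, 2.03], [-1.54, 1.56], [0.2, 2.42], [-1.41, 4.55], [0.19, 2.02], [-2.57, 2.57]. Speed limits (rad/s): [2.57, 2.57, 3.14, 3.14, 3.14, 3.14, 3.14].

## Interface

Orientations are given as a unit quaternion [x, y, z, w].
In Python, from workcell import r gives the robot as it stands.
- The arm moves only by the tool apply_moves, never from a script. Its argument "steps" is text: rows parted by semicolons, each of 7 numbers parted by spaces: the turn, a rotation vector about the tool's x, y, z in rad, then the shift along the tool's x, y, z in m, then the closure, from 0 (fully open) to 1 (shut). A call has 1 to 20 rows; each row is the pose to reach, as a shift and turn from the pose commanded when the call began, along the tool's axes at that moment; what a row does not reach only later rows make up. A row lasts 1/10 s, in which the tool goes at most 50 mm and 8.59 degrees, less where a joint would pass 70% of its speed; a pose out of reach is approached as far as the arm can. A call with a gripper value outside its range is refused whole. The fingers move at their own pace and stop on an object; "newtons" is the grip in N (left out, the last holds). Time passes only in rows, so rows that repeat a pose let the fingers close. It gives the time, the measured TCP pose, the force and the opening at its end, in the units of the state.
- r.observe(): the state, without advancing time (a new reading comes with each control period).
- r.grab_frame(name): name is "scene" or "top"; returns the picture (400x640x3 uint8, red, green, blue); there is no depth.
- r.get_calibration(name): a dict with "vertical_fov" (degrees; the focal length in pixels is half the picture's height over the tangent of half this angle, whatever the lens; pixels are square), "cx", "cy" (the principal point, pixels), "rvec" (rotation vector, rad) and "tvec" (3), from world to camera coordinates, as OpenCV has them. Camera axes: x right, y down, z forward; pixel columns grow to the right and rows downward; lengths in m; the calibration is good to about 2 mm. A picture is of the moment at which its call begins. get_calibration takes no time and is no camera call.
- r.job_done(): hands the job in, once; it reports no verdict.
The state is a dict: "time_s": time; "joint_positions": joint angles; "joint_vel": joint speeds; "joint_efforts": joint torques, N m; "position": TCP position; "orientation": TCP orientation; "wrist_force": force on the tool from outside, world axes, zero at the start; "torque": the same for the moment, N m; "grip_width": opening from 0.0 (shut) to 1.0 (fully open).
Only numpy, scipy, OpenCV 4.12 (cv2) and the standard library are available. Lean on these libraries where they do the work, as an engineer would, in place of code of your own. Each camera call takes 0.05 s, during which the arm holds its last target.

## Task

Lay the cassette that carries a wax block flat into the nest on the photo stage's tray, wax side up and with its sloping label end towards the pull plate, and let go of it while the tray is still home. Then pull the spring-return tray out by its pull plate until the pointer fin stands between the two prongs of the index rider, and finish holding it there, with the block still seated, so that the block face can be photographed. Do not shift the rider, and leave the empty cassettes and the steel mould where they are.

Things in the scene. Friction and masses are not known exactly. Their poses are not given: they have to be found in the camera images.
- block_cassette: The cassette with a wax block on it: a flat plastic tissue cassette 41 mm long (x), 28 mm wide (y), with a square wax block on top, 12 mm high in all and graspable as a plain 28 mm wide box over its full height; 20 g. It starts lying flat on the worktop, wax up, at one of three places shared with the empty cassettes. Origin: centre of the underside; z up out of the wax face; the sloping label end is at its -x end, the part behind it under the wax at +x.
- label_end (a point): Point on the underside of the block cassette 18 mm from its origin towards its sloping label end (-x).
- empty_cassette_a: Empty perforated cassette, 41 x 28 x 6 mm, no wax block; lies flat. A bystander. Origin: centre of the underside.
- empty_cassette_b: Second empty perforated cassette, 41 x 28 x 6 mm, no wax block; lies flat. A bystander. Origin: centre of the underside.
- mould: Shallow steel embedding mould, 38 x 53 x 9 mm, lying on the worktop. A bystander. Origin: centre of the underside. A tall drying oven, 315 mm high and always in the same place, stands behind it: its corner nearest the robot is at x 0.63, y -0.16 and its front runs from there back to about x 0.78, y 0.16. Arms that reach over from the cassettes to the stage should go round its near side.
- photo_stage: The photo stage, fixed to the worktop: a low base plate (local x from -80 to +135 mm, 110 mm wide) with two guide rails (top 20.5 mm above the worktop, outer faces at y = +-49 mm) and, at its far end (local x 42 to 134 mm), a grey spring housing 46 mm high with a lengthwise slot in its roof. Origin: on the worktop; local -x is the direction in which the tray is pulled, roughly towards the robot; z up.
- photo_tray: The white sliding tray, 80 mm wide, its top 20 mm above the worktop. It slides along the stage's local -x only, from home (pushed in) to 58 mm out; a spring always pulls it back (about 3 N at home, growing 0.09 N per mm). Same axes as the stage; its origin coincides with the stage's origin when home and travels with the tray.
- nest (a point): Centre of the nest's floor, on the tray's top (20 mm above the worktop): where the origin of the seated cassette belongs. The nest is a rectangle 45 x 32 mm (long side along the tray's x) bounded by low walls 6 mm high; its long sides are open for the fingers over the middle 29 mm.
- nest_front (a point): Point on the nest's floor 18 mm from its centre towards the pull plate; the seated cassette's label_end point belongs here.
- pull_plate (a point): Centre of the top edge of the grey pull plate at the tray's front, 58 mm above the worktop. The plate stands upright, 12 mm thick (along the pull direction), 44 mm wide and 50 mm high (its foot 8 mm above the worktop), with rounded edges; behind it there is 37 mm of free space to the tray's front edge, crossed only by two 8 mm stems whose top is 19 mm above the worktop, 12 mm either side of the middle.
- pointer (a point): Top of the thin pointer fin (2.5 mm thick, 56 mm above the worktop) that stands up from the tray through the slot in the housing roof; it moves with the tray.
- index_mark (a point): The mark: the point midway between the two prongs of the small black index rider on the housing roof (10 mm clear between the prongs), on the line along which the pointer travels and at the height of the pointer's top. It stands 22 to 48 mm out from the pointer's home place, differently each time; the rider slides stiffly if pushed and is to be left as set.
Things that resemble listed ones, but are neither listed nor needed, are in the scene too. What is shaped like the block_cassette but green, red or yellow is not meant.

How it is judged:
By the outcome, as a careful person would: the job done as asked, in the order asked, and still so for the second after the job is handed in, while the arm keeps its last pose, push and grip.
It also fails if it takes over 48 s, if anything falls off the work surface, if the arm or the gripper's body presses on something with over 40 N, if the wrist force passes 120 N, or if a joint passes its speed limit or range.

## Working session

There is one attempt and no reset: what is moved stays moved. The work goes in short steps, Python scripts to look and compute and a tool call to move; the robot and the scene stay as the last step left them, time stands still between calls to the robot, and variables do not carry over. Pictures are saved under pics/ and viewed, and the job is handed in when it is done.

Besides the shell and the picture viewer there is one more tool, called after "Emit:" by a JSON object that holds its "op" and its "data". apply_moves: Moves the arm, as the interface text tells. Its arguments: {"type":"object","properties":{"steps":{"type":"string"},"newtons":{"type":"number"}},"required":["steps"]}

```bash
ls; mkdir -p pics; python3 - <<'E'
from workcell import r
import cv2
print(r.observe())
for n in("scene","top"):
    f=r.grab_frame(n); cv2.imwrite(f"pics/{n}0.png",f[:,:,::-1]); print(n,r.get_calibration(n))
E
```

```text
pics
{'time_s': 0.0, 'joint_positions': array([-0.99178558,  0.50184358, -0.42676646,  1.55144881,  0.22080533,
        1.13828667, -0.21027419]), 'joint_vel': array([ 0.00109498,  0.0011507 , -0.00069568,  0.0002385 ,  0.0014312 ,
        0.0012859 ,  0.00120983]), 'joint_efforts': array([-1.72678760e-04, -5.66592300e+01, -5.81587985e+00, -2.79117841e+01,
       -6.85813325e-02,  3.04285123e-02,  1.72545297e-04]), 'position': array([0.20172273, 0.6171731 , 0.22567933]), 'orientation': array([ 8.09483801e-01,  5.87141416e-01, -7.96721799e-04,  5.45917194e-04]), 'wrist_force': array([ 0.45847702, -0.24802945, -0.17120948]), 'torque': array([ 0.03020132, -0.02428498, -0.03164971]), 'grip_width': 0.9996124855178875}
scene {'vertical_fov': 57.00374293324682, 'cx': 326.2076207681188, 'cy': 207.53340431013095, 'rvec': array([ 2.08064468, -1.03465576,  0.45574514]), 'tvec': array([-0.38270049,  0.28415134,  0.98439391])}
top {'vertical_fov': 43.07397920879738, 'cx': 326.4236179173516, 'cy': 199.8440644567688, 'rvec': array([ 2.0969254 , -2.14363608,  0.2104803 ]), 'tvec': array([-0.0931087 ,  0.52309789,  1.21526062])}
```

View pics/scene0.png

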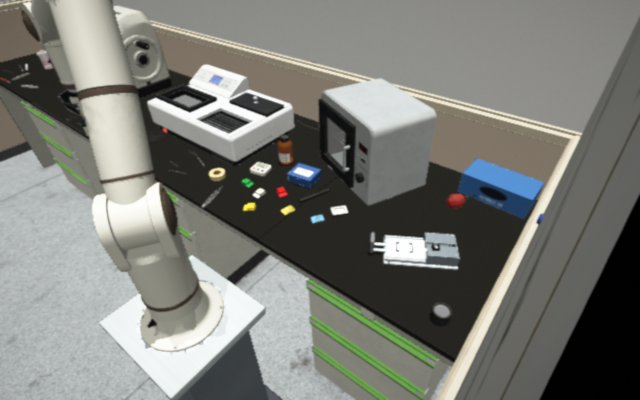

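View pics/top0.png

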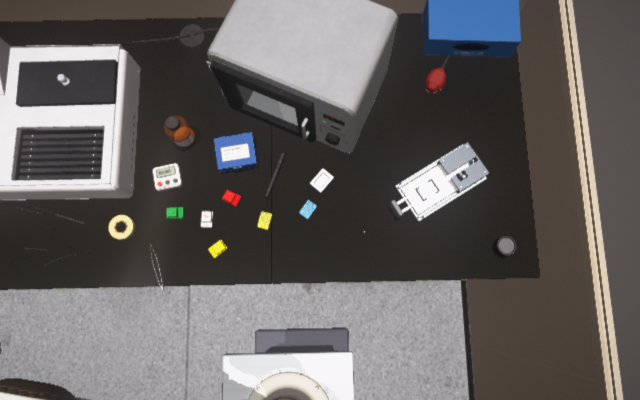

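```bash
python3 - <<'E'
import cv2
f=cv2.imread("pics/top0.png")
cv2.imwrite("pics/c1.png",cv2.resize(f[150:265,150:350],None,fx=4,fy=4,interpolation=cv2.INTER_CUBIC))
cv2.imwrite("pics/c2.png",cv2.resize(f[135:230,380:500],None,fx=6,fy=6,interpolation=cv2.INTER_CUBIC))
f=cv2.imread("pics/scene0.png")
cv2.imwrite("pics/c3.png",cv2.resize(f[150:230,200:360],None,fx=5,fy=5,interpolation=cv2.INTER_CUBIC))
cv2.imwrite("pics/c4.png",cv2.resize(f[220:280,360:470],None,fx=7,fy=7,interpolation=cv2.INTER_CUBIC))
E
```

```text
(no output)
```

View pics/c1.png

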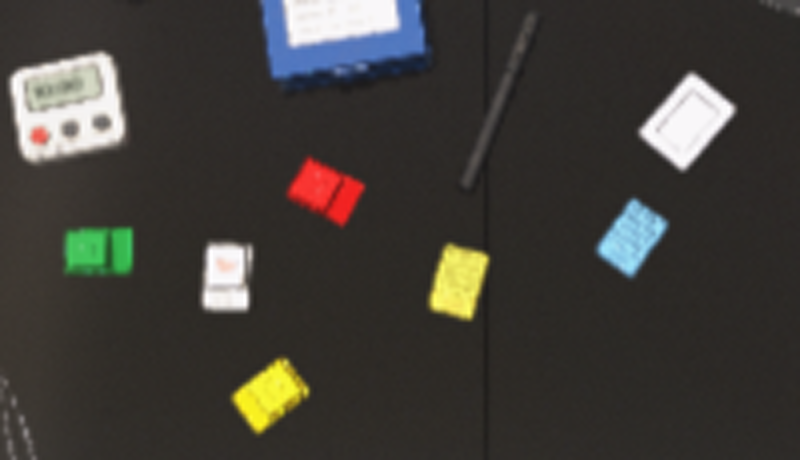

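View pics/c2.png

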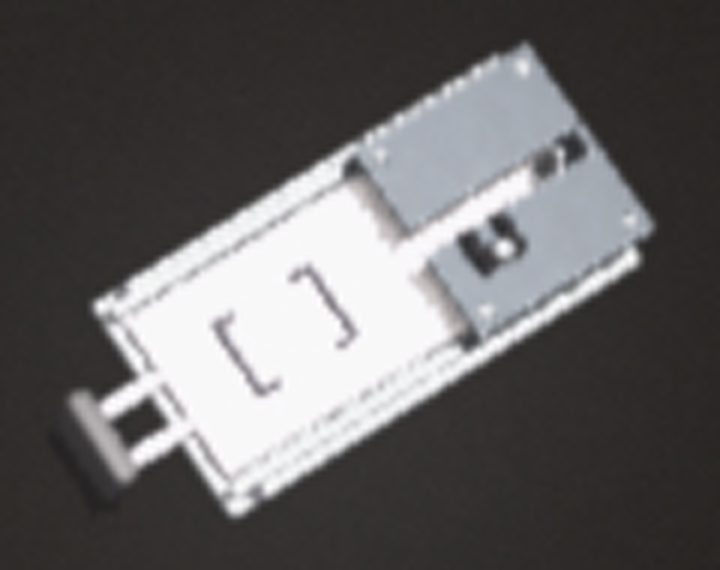

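View pics/c3.png

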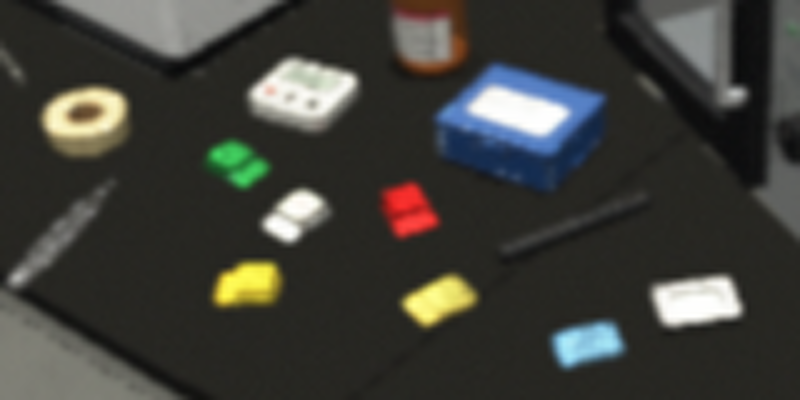

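View pics/c4.png

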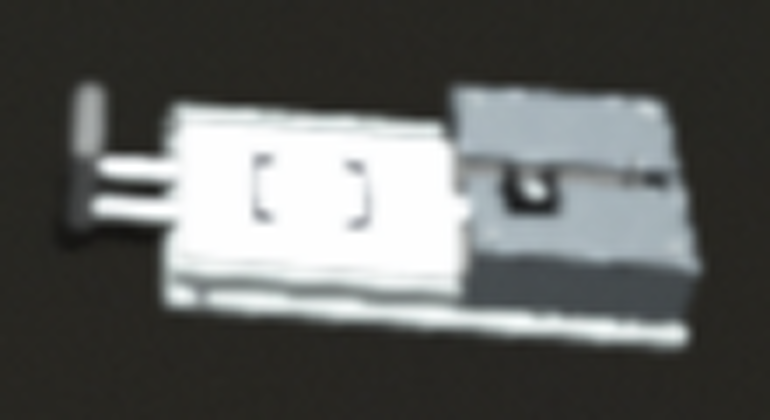

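```bash
cat > h.py <<'E'
import numpy as np, cv2
from workcell import r
def cam(n):
    c=r.get_calibration(n); f=200/np.tan(np.radians(c['vertical_fov'])/2)
    K=np.array([[f,0,c['cx']],[0,f,c['cy']],[0,0,1.]]); return K,cv2.Rodrigues(np.array(c['rvec']))[0],np.array(c['tvec'],float)
def bp(n,uv,z):
    K,R,t=cam(n); d=R.T@np.linalg.solve(K,np.r_[uv,1.]); o=-R.T@t
    return o+d*(z-o[2])/d[2]
def pr(n,P):
    K,R,t=cam(n); p=(np.atleast_2d(P)@R.T+t)@K.T; return p[:,:2]/p[:,2:]
E
python3 - <<'E'
from h import *
t=lambda a,b:(150+a/4-.4,150+b/4-.4)
u=lambda a,b:(380+a/6-.4,135+b/6-.4)
def P(s,p,z,n="top"): print(s,bp(n,p,z).round(4))
print('cams',[-cam(n)[1].T@cam(n)[2] for n in("scene","top")])
P('wax UL',t(208,243),.012);P('wax UR',t(246,245),.012);P('label LL',t(204,310),.004);P('label LR',t(248,310),.004)
P('ridgeL',t(205,288),.012);P('ridgeR',t(247,288),.012)
P('plate topL',u(75,395),.058);P('plate topR',u(130,470),.058)
P('rail L front',u(97,305),.0205);P('rail R front',u(235,515),.0205)
P('h nearL',u(358,160),.046);P('h nearR',u(478,338),.046);P('h farL',u(528,44),.046);P('h farR',u(655,230),.046)
s=lambda a,b:(200+a/5-.4,150+b/5-.4)
v=lambda a,b:(360+a/7-.4,220+b/7-.4)
P('sc hnearL',v(453,90),.046,'scene');P('sc hfarR',v(698,268),.046,'scene');P('sc hnearR',v(472,263),.046,'scene');P('sc hfarL',v(663,97),.046,'scene')
P('sc railL',v(172,105),.0205,'scene');P('sc railR',v(168,290),.0205,'scene')
P('sc plate',v(90,87),.058,'scene')
for p in[(307,192),(327,213),(300,235),(263,238),(280,210)]:P('sc blk',s(*p),.008,'scene')
E
```

```text
cams [array([-0.20412249, -0.65564134,  0.85129399]), array([ 0.27578022, -0.09806242,  1.29363365])]
wax UL [0.5082 0.2161 0.012 ]
wax UR [0.5064 0.1917 0.012 ]
label LL [0.466  0.2195 0.004 ]
label LR [0.4654 0.1913 0.004 ]
ridgeL [0.479  0.2173 0.012 ]
ridgeR [0.4784 0.1905 0.012 ]
plate topL [ 0.5145 -0.2677  0.058 ]
plate topR [ 0.4825 -0.2889  0.058 ]
rail L front [ 0.5609 -0.2842  0.0205]
rail R front [ 0.4685 -0.3382  0.0205]
h nearL [ 0.6158 -0.3943  0.046 ]
h nearR [ 0.5375 -0.4397  0.046 ]
h farL [ 0.6655 -0.4704  0.046 ]
h farR [ 0.5825 -0.5179  0.046 ]
sc hnearL [ 0.6182 -0.3912  0.046 ]
sc hfarR [ 0.583 -0.518  0.046]
sc hnearR [ 0.5303 -0.4429  0.046 ]
sc hfarL [ 0.669  -0.4669  0.046 ]
sc railL [ 0.5597 -0.2854  0.0205]
sc railR [ 0.4634 -0.3407  0.0205]
sc plate [ 0.5135 -0.2678  0.058 ]
sc blk [0.5096 0.2177 0.008 ]
sc blk [0.5003 0.1875 0.008 ]
sc blk [0.4699 0.185  0.008 ]
sc blk [0.4513 0.2043 0.008 ]
sc blk [0.482  0.2183 0.008 ]
```

```bash
python3 - <<'E'
from h import *
f=cv2.imread("pics/top0.png")
cv2.imwrite("pics/c5.png",cv2.resize(f[172:212,403:453],None,fx=14,fy=14,interpolation=cv2.INTER_CUBIC))
cv2.imwrite("pics/c6.png",cv2.resize(f[140:195,440:495],None,fx=10,fy=10,interpolation=cv2.INTER_CUBIC))
cv2.imwrite("pics/c7.png",cv2.resize(f[203:237,190:225],None,fx=14,fy=14,interpolation=cv2.INTER_CUBIC))
E
```

```text
(no output)
```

View pics/c5.png

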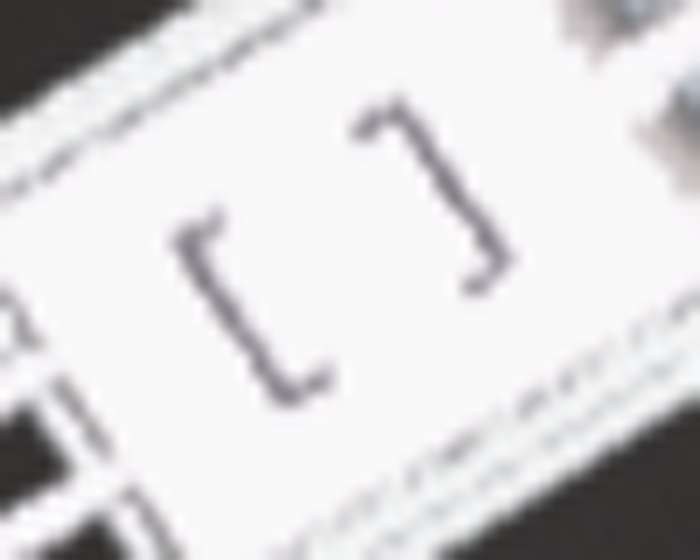

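View pics/c6.png

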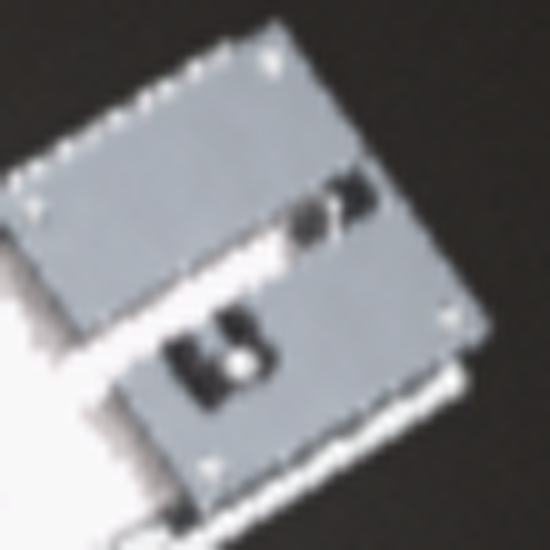

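View pics/c7.png

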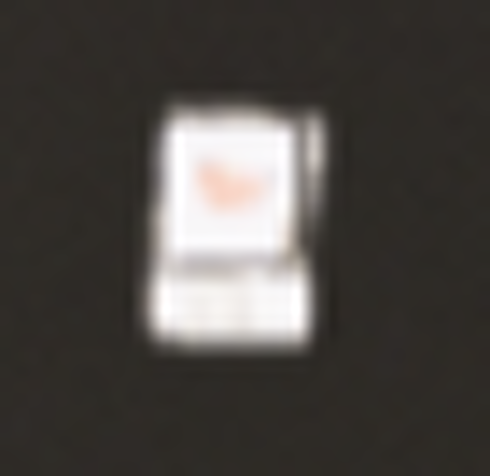

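```bash
python3 - <<'E'
from h import *
from scipy.optimize import least_squares
u=lambda a,b:(380+a/6-.42,135+b/6-.42)
v=lambda a,b:(360+a/7-.43,220+b/7-.43)
c6=lambda a,b:(440+a/10-.45,140+b/10-.45)
c5=lambda a,b:(403+a/14-.46,172+b/14-.46)
def model(p,k):
    x,y,th,hw,rf,nx,nl,nw,px=p
    L={'hnl':(.042,hw,.046),'hnr':(.042,-hw,.046),'hfl':(.134,hw,.046),'hfr':(.134,-hw,.046),
    'rl':(rf,.049,.0205),'rr':(rf,-.049,.0205),'n1':(nx-nl,nw,.026),'n2':(nx-nl,-nw,.026),'n3':(nx+nl,nw,.026),'n4':(nx+nl,-nw,.026),
    'pl':(px,.022,.058),'pr':(px,-.022,.058)}[k]
    c,s=np.cos(th),np.sin(th)
    return [x+c*L[0]-s*L[1],y+s*L[0]+c*L[1],L[2]]
obs=[('top','hnl',u(358,160)),('top','hnr',c6(190,515)),('top','hfl',c6(282,20)),('top','hfr',c6(492,330)),
('top','rl',u(97,305)),('top','rr',u(235,515)),
('top','n1',c5(175,240)),('top','n2',c5(290,405)),('top','n3',c5(400,100)),('top','n4',c5(512,262)),
('top','pl',u(75,395)),('top','pr',u(130,470)),
('scene','hnl',v(453,90)),('scene','hnr',v(472,263)),('scene','hfr',v(698,268)),('scene','hfl',v(663,97)),('scene','rl',v(172,105)),('scene','rr',v(168,290)),
('scene','n1',v(258,158)),('scene','n2',v(258,215)),('scene','n3',v(363,165)),('scene','n4',v(368,225))]
def res(p): return np.concatenate([pr(n,model(p,k))[0]-q for n,k,q in obs])
s=least_squares(res,[.52,-.36,-1.04,.046,-.08,0,.024,.018,-.12],loss='soft_l1')
print(s.x.round(4),np.degrees(s.x[2]))
for o,e in zip(obs,res(s.x).reshape(-1,2)): print(o[:2],e.round(2))
E
```

```text
[ 0.556  -0.3789 -1.0362  0.0472 -0.0793 -0.0183  0.024   0.018  -0.1166] -59.37018944838316
('top', 'hnl') [-1.34 -0.79]
('top', 'hnr') [0.53 0.18]
('top', 'hfl') [-0.24  0.63]
('top', 'hfr') [ 0.13 -0.05]
('top', 'rl') [0.7  1.19]
('top', 'rr') [-1.06 -1.86]
('top', 'n1') [0.39 0.06]
('top', 'n2') [ 0.04 -0.01]
('top', 'n3') [-0.14  0.41]
('top', 'n4') [-0.23  0.46]
('top', 'pl') [-0.11 -0.38]
('top', 'pr') [0.51 1.96]
('scene', 'hnl') [-0.06  0.03]
('scene', 'hnr') [-0.16 -1.89]
('scene', 'hfr') [ 0.21 -0.05]
('scene', 'hfl') [0.53 1.24]
('scene', 'rl') [-0.19  0.42]
('scene', 'rr') [ 0.31 -2.78]
('scene', 'n1') [-0.31 -0.46]
('scene', 'n2') [-0.04 -0.03]
('scene', 'n3') [ 0.51 -0.27]
('scene', 'n4') [ 0.45 -0.2 ]
```

```bash
python3 - <<'E'
from h import *
v=lambda a,b:(360+a/7-.43,220+b/7-.43)
c5=lambda a,b:(403+a/14-.46,172+b/14-.46)
T=[c5(175,240),c5(290,405),c5(400,100),c5(512,262)]
S=[v(258,158),v(258,215),v(363,165),v(368,225)]
for n,Q in(('top',T),('scene',S)):
  for z in (.02,.026):
    p=np.array([bp(n,q,z)[:2] for q in Q]); d=(p[2]+p[3]-p[0]-p[1])/2;e=(p[0]+p[2]-p[1]-p[3])/2
    print(n,z,p.mean(0).round(4),np.hypot(*d),np.hypot(*e),np.degrees(np.arctan2(d[1],d[0])),np.degrees(np.arctan2(e[1],e[0]))-90)
c7=lambda a,b:(190+a/14-.46,203+b/14-.46)
p=np.array([bp('top',c7(*q),z)[:2] for q,z in[((150,345),.001),((312,345),.001),((322,108),.005),((160,106),.012),((297,106),.012),((165,262),.012),((297,262),.012)]]);print(p.round(4))
print(r.observe()['position'])
# TCP axes
from scipy.spatial.transform import Rotation as R
print(R.from_quat(r.observe()['orientation']).as_matrix().round(3))
E
```

```text
top 0.02 [ 0.5485 -0.3644] 0.04980978554848641 0.036500050536197516 -58.96571273634351 -58.645973562728614
top 0.026 [ 0.5472 -0.3631] 0.049575135096101584 0.03632810132428922 -58.96571273634356 -58.64597356272858
scene 0.02 [ 0.5509 -0.3611] 0.04643555627722469 0.0352019757694993 -59.55807415313236 -59.83938100809593
scene 0.026 [ 0.5455 -0.3633] 0.04610040007550797 0.034947899767450524 -59.55807415313254 -59.83938100809593
[[0.4663 0.2211]
 [0.4656 0.1914]
 [0.5091 0.1896]
 [0.5089 0.2177]
 [0.5083 0.1926]
 [0.4799 0.2161]
 [0.4794 0.192 ]]
[0.20173279 0.61723689 0.22576704]
[[ 0.311  0.951 -0.001]
 [ 0.951 -0.311 -0.002]
 [-0.002 -0.    -1.   ]]
```

```bash
cat >> h.py <<'E'
from scipy.spatial.transform import Rotation as R
def go(pos,ang,tilt=None):
    """relative row from measured pose: tool x at world angle ang (deg), z down"""
    o=r.observe(); M=R.from_quat(o['orientation'])
    a=np.radians(ang); x=np.array([np.cos(a),np.sin(a),0]); z=np.array([0,0,-1.]); G=R.from_matrix(np.c_[x,np.cross(z,x),z])
    print('t',o['time_s'],'pos',o['position'].round(4),'ang',np.degrees(np.arctan2(*M.as_matrix()[1::-1,0])).round(2),'F',o['wrist_force'].round(1),'g',round(o['grip_width'],3))
    print('ROW',(M.inv()*G).as_rotvec().round(4),M.inv().apply(np.array(pos)-o['position']).round(4))
E
python3 -c "
from h import *
go([.4875,.205,.10],88)"
```

```text
t 0.1 pos [0.2017 0.6172 0.2258] ang 71.91 F [0.1 0.1 0. ] g 1.0
ROW [-0.0003  0.0018 -0.2808] [-0.3029  0.3997  0.1263]
```

Emit:
{"op": "apply_moves", "data": {"steps": "0 0 -0.28 -0.303 0.4 0.126 0.5;0 0 -0.28 -0.303 0.4 0.126 0.5;0 0 -0.28 -0.303 0.4 0.126 0.5;0 0 -0.28 -0.303 0.4 0.126 0.5;0 0 -0.28 -0.303 0.4 0.126 0.5;0 0 -0.28 -0.303 0.4 0.126 0.5;0 0 -0.28 -0.303 0.4 0.126 0.5;0 0 -0.28 -0.303 0.4 0.126 0.5;0 0 -0.28 -0.303 0.4 0.126 0.5;0 0 -0.28 -0.303 0.4 0.126 0.5;0 0 -0.28 -0.303 0.4 0.126 0.5;0 0 -0.28 -0.303 0.4 0.126 0.5;0 0 -0.28 -0.303 0.4 0.126 0.5;0 0 -0.28 -0.303 0.4 0.126 0.5", "newtons": 15}}

```text
time_s: 1.5
position: [0.487, 0.2076, 0.101]
orientation: [0.719, 0.695, 0.0, -0.0]
wrist_force: [0.0, -0.6, 0.4]
grip_width: 0.501
```

```bash
python3 - <<'E'
from h import *
a=r.grab_frame("top");b=r.grab_frame("scene")
cv2.imwrite("pics/t1.png",cv2.resize(a[180:250,150:270,::-1],None,fx=6,fy=6,interpolation=cv2.INTER_CUBIC))
cv2.imwrite("pics/s1.png",cv2.resize(b[130:220,200:330,::-1],None,fx=6,fy=6,interpolation=cv2.INTER_CUBIC))
go([.4875,.205,.004],88)
E
```

```text
t 1.6 pos [0.4872 0.2076 0.1011] ang 88.13 F [-0.2  0.2 -1.3] g 0.499
ROW [ 0.0002 -0.0009  0.0022] [-0.0027  0.0004  0.0971]
```

View pics/t1.png

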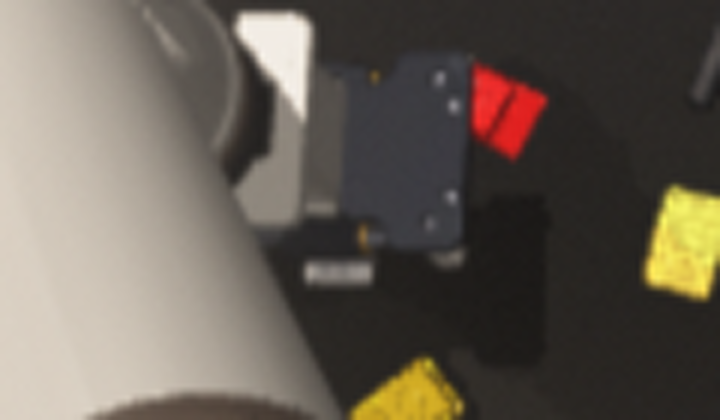

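View pics/s1.png

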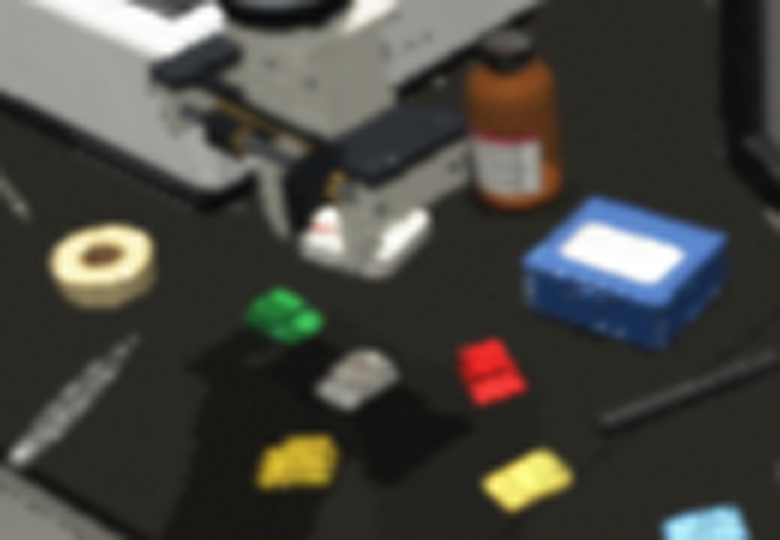

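Emit:
{"op": "apply_moves", "data": {"steps": "0 0 0 -0.002 0 0.03 0.5;0 0 0 -0.0027 0.0004 0.06 0.5;0 0 0 -0.0027 0.0004 0.08 0.5;0 0 0 -0.0027 0.0004 0.09 0.5;0 0 0 -0.0027 0.0004 0.097 0.5;0 0 0 -0.0027 0.0004 0.097 0.5;0 0 0 -0.0027 0.0004 0.097 0.6;0 0 0 -0.0027 0.0004 0.097 0.75;0 0 0 -0.0027 0.0004 0.097 0.9;0 0 0 -0.0027 0.0004 0.097 0.9;0 0 0 -0.0027 0.0004 0.097 0.9;0 0 0 -0.0027 0.0004 0.097 0.9", "newtons": 15}}

```text
time_s: 2.8
position: [0.489, 0.2032, 0.0046]
orientation: [0.72, 0.694, 0.001, 0.0]
wrist_force: [-0.5, 0.3, 6.0]
grip_width: 0.306
```

```bash
python3 - <<'E'
from h import *
b=r.grab_frame("scene")
cv2.imwrite("pics/s2.png",cv2.resize(b[150:220,210:300,::-1],None,fx=8,fy=8,interpolation=cv2.INTER_CUBIC))
go([.4875,.205,.004],88)
E
```

```text
t 2.85 pos [0.489  0.2033 0.0046] ang 87.95 F [-1.2 -0.3  6.1] g 0.303
ROW [ 0.0014 -0.0006 -0.0009] [ 0.0017 -0.0016  0.0006]
```

View pics/s2.png

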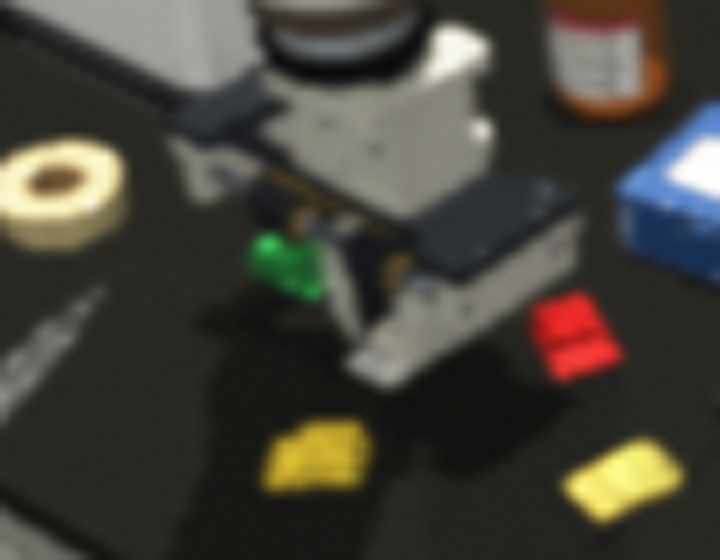

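```bash
python3 - <<'E'
from h import *
go([.489,.203,.12],88)
go([.45,-.08,.13],60)
go([.547,-.363,.10],30.7)
E
```

```text
t 2.85 pos [0.489  0.2033 0.0046] ang 87.95 F [-1.2 -0.3  6.1] g 0.303
ROW [ 0.0014 -0.0006 -0.0009] [-0.0002  0.0002 -0.1154]
t 2.85 pos [0.489  0.2033 0.0046] ang 87.95 F [-1.2 -0.3  6.1] g 0.303
ROW [ 0.0013 -0.001   0.4878] [-0.2844 -0.0287 -0.1256]
t 2.85 pos [0.489  0.2033 0.0046] ang 87.95 F [-1.2 -0.3  6.1] g 0.303
ROW [ 0.001  -0.0013  0.9991] [-0.5638  0.0784 -0.0956]
```

Emit:
{"op": "apply_moves", "data": {"steps": "0 0 0 0 0 -0.02 0.9;0 0 0 0 0 -0.05 0.9;0 0 0 0 0 -0.085 0.9;0 0 0 0 0 -0.115 0.9;0 0 0.1 -0.04 -0.004 -0.12 0.9;0 0 0.2 -0.085 -0.009 -0.125 0.9;0 0 0.3 -0.13 -0.014 -0.125 0.9;0 0 0.4 -0.175 -0.018 -0.125 0.9;0 0 0.49 -0.22 -0.023 -0.125 0.9;0 0 0.49 -0.26 -0.027 -0.125 0.9;0 0 0.49 -0.284 -0.029 -0.125 0.9;0 0 0.49 -0.284 -0.029 -0.125 0.9;0 0 0.49 -0.284 -0.029 -0.125 0.9"}}

```text
time_s: 4.15
position: [0.449, -0.08, 0.1287]
orientation: [0.867, 0.498, 0.0, -0.0]
wrist_force: [0.5, -0.0, 1.2]
grip_width: 0.304
```

```bash
python3 - <<'E'
from h import *
a=r.grab_frame("top");b=r.grab_frame("scene")
cv2.imwrite("pics/t3.png",a[:,:,::-1]);cv2.imwrite("pics/s3.png",b[:,:,::-1])
o=r.observe()['position'];print(pr('scene',o),pr('top',o))
go([.547,-.363,.10],30.7)
E
```

```text
[[310.33362601 201.53041847]] [[315.91816565 223.88122076]]
t 4.25 pos [ 0.4493 -0.0786  0.1287] ang 59.97 F [ 0.8  0.2 -0.2] g 0.306
ROW [-4.000e-04 -5.000e-04  5.109e-01] [-0.1974  0.2269  0.0285]
```

View pics/s3.png

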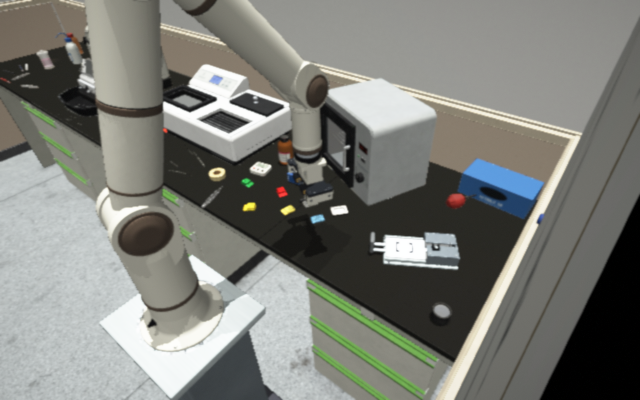

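View pics/t3.png

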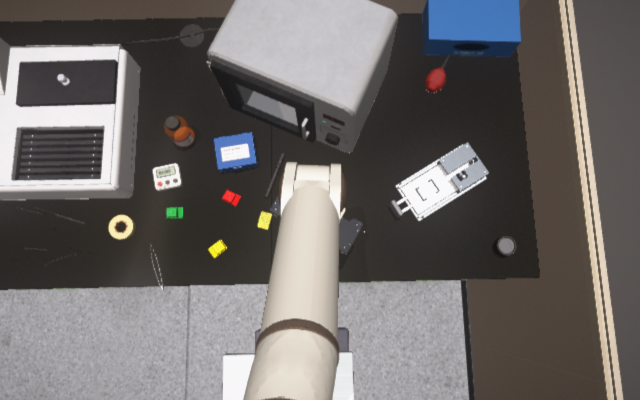

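```bash
python3 - <<'E'
from h import *
go([.46,-.25,.12],40)
go([.547,-.363,.11],30.7)
E
```

```text
t 4.25 pos [ 0.4493 -0.0786  0.1287] ang 59.97 F [ 0.8  0.2 -0.2] g 0.306
ROW [-3.000e-04 -5.000e-04  3.486e-01] [-0.1431  0.0951  0.0086]
t 4.25 pos [ 0.4493 -0.0786  0.1287] ang 59.97 F [ 0.8  0.2 -0.2] g 0.306
ROW [-4.000e-04 -5.000e-04  5.109e-01] [-0.1974  0.2269  0.0185]
```

Emit:
{"op": "apply_moves", "data": {"steps": "0 0 0.07 -0.036 0.024 0.002 0.9;0 0 0.15 -0.072 0.047 0.004 0.9;0 0 0.25 -0.107 0.071 0.006 0.9;0 0 0.35 -0.143 0.095 0.009 0.9;0 0 0.4 -0.16 0.13 0.012 0.9;0 0 0.46 -0.175 0.165 0.015 0.9;0 0 0.51 -0.187 0.2 0.018 0.9;0 0 0.51 -0.197 0.227 0.018 0.9;0 0 0.51 -0.197 0.227 0.018 0.9;0 0 0.51 -0.197 0.227 0.018 0.9;0 0 0.51 -0.197 0.227 0.018 0.9"}}

```text
time_s: 5.35
position: [0.5466, -0.3619, 0.1102]
orientation: [0.964, 0.265, -0.0, -0.001]
wrist_force: [0.9, 0.0, -0.7]
grip_width: 0.306
```

```bash
python3 - <<'E'
from h import *
a=r.grab_frame("top");b=r.grab_frame("scene")
cv2.imwrite("pics/t4.png",cv2.resize(a[100:260,340:540,::-1],None,fx=4,fy=4,interpolation=cv2.INTER_CUBIC))
cv2.imwrite("pics/s4.png",cv2.resize(b[190:280,350:470,::-1],None,fx=6,fy=6,interpolation=cv2.INTER_CUBIC))
o=r.observe()['position'];print(pr('scene',o),pr('top',o))
go([.547,-.363,.06],30.7)
E
```

```text
[[407.59164984 226.31436448]] [[433.78731264 182.25832921]]
t 5.45 pos [ 0.5465 -0.3625  0.1107] ang 30.75 F [ 0.6  0.4 -0.3] g 0.309
ROW [-0.0011 -0.0001  0.0009] [0.0002 0.0008 0.0507]
```

View pics/s4.png

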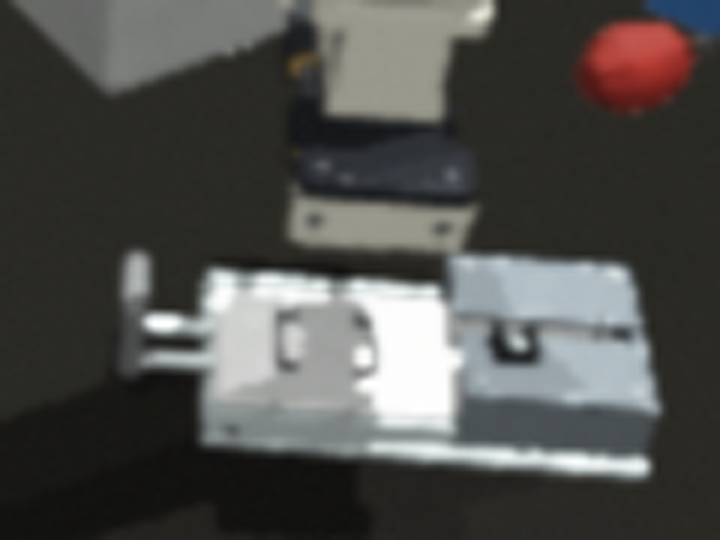

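View pics/t4.png

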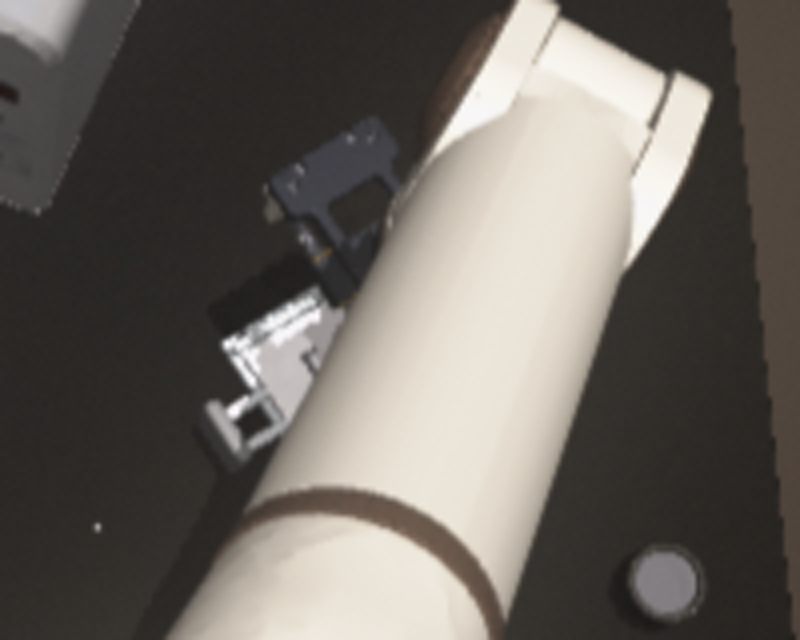

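```bash
python3 - <<'E'
from h import *
o=r.observe(); M=R.from_quat(o['orientation']).as_matrix(); p=o['position']
for l in [(0,0,0),(.033,0,0),(-.033,0,0),(-.033,.0095,0),(-.033,-.0095,0),(-.033,.0095,-.04),(-.033,-.0095,-.04),(-.095,.0375,-.066),(-.095,-.0375,-.066),(.095,.0375,-.066)]:
    q=pr('scene',p+M@np.array(l))[0]; print(l,((q-[350,190])*6).round(0))
b=r.grab_frame("scene")
cv2.imwrite("pics/s5.png",cv2.resize(b[200:260,385:445,::-1],None,fx=10,fy=10,interpolation=cv2.INTER_CUBIC))
E
```

```text
(0, 0, 0) [346. 218.]
(0.033, 0, 0) [342. 172.]
(-0.033, 0, 0) [349. 266.]
(-0.033, 0.0095, 0) [369. 267.]
(-0.033, -0.0095, 0) [329. 264.]
(-0.033, 0.0095, -0.04) [381. 206.]
(-0.033, -0.0095, -0.04) [339. 203.]
(-0.095, 0.0375, -0.066) [465. 265.]
(-0.095, -0.0375, -0.066) [288. 252.]
(0.095, 0.0375, -0.066) [431.  -6.]
```

View pics/s5.png

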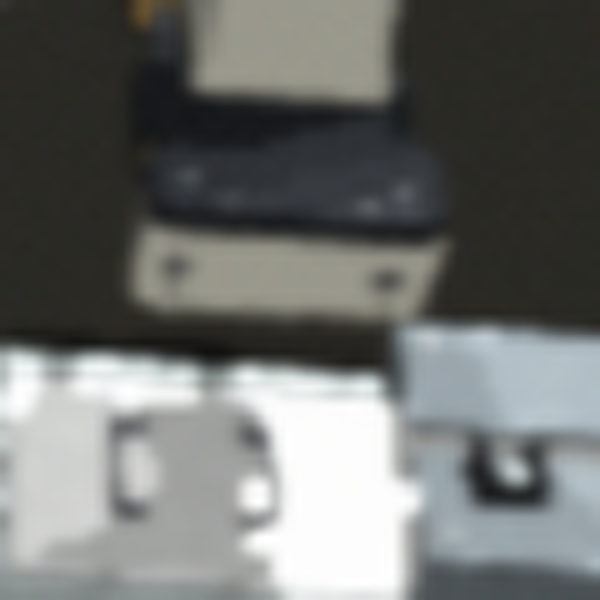

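Emit:
{"op": "apply_moves", "data": {"steps": "0 -0.1 0 0 0 -0.01 0.9;0 -0.22 0 0 0 -0.02 0.9;0 -0.34 0 0 0 -0.03 0.9;0 -0.46 0 0 0 -0.03 0.9;0 -0.58 0 0 0 -0.03 0.9;0 -0.6 0 0 0 -0.03 0.9;0 -0.6 0 0 0 -0.03 0.9;0 -0.6 0 0 0 -0.03 0.9"}}

```text
time_s: 6.3
position: [0.5456, -0.3655, 0.1414]
orientation: [0.922, 0.252, -0.284, 0.078]
wrist_force: [-1.2, -1.0, 0.8]
grip_width: 0.302
```

```bash
python3 - <<'E'
from h import *
b=r.grab_frame("scene");cv2.imwrite("pics/s6r.png",b[:,:,::-1])
cv2.imwrite("pics/s6.png",cv2.resize(b[185:255,370:440,::-1],None,fx=8,fy=8,interpolation=cv2.INTER_CUBIC))
o=r.observe(); M=R.from_quat(o['orientation']).as_matrix(); p=o['position']
print(o['joint_positions'].round(2),o['wrist_force'].round(1),p)
for l in [(0,0,0),(-.014,.0205,0.0046),(-.014,-.0205,.0046),(-.014,.0205,-.0074),(-.014,-.0205,-.0074)]:
    q=pr('scene',p+M@np.array(l))[0]; print(l,((q-[370,185])*8).round(0))
E
```

```text
[0.18 0.83 0.23 1.32 0.29 1.4  0.79] [ 0.  -1.   0.2] [ 0.54533813 -0.36611028  0.14191386]
(0, 0, 0) [320. 273.]
(-0.014, 0.0205, 0.0046) [383. 295.]
(-0.014, -0.0205, 0.0046) [264. 287.]
(-0.014, 0.0205, -0.0074) [386. 261.]
(-0.014, -0.0205, -0.0074) [267. 253.]
```

View pics/s6.png

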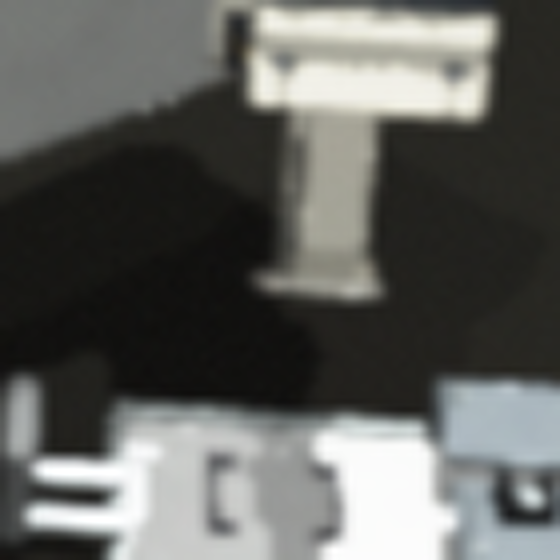

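Emit:
{"op": "apply_moves", "data": {"steps": "0 0.12 0 0 0 0 0.9;0 0.25 0 0 0 0 0.9;0 0.38 0 0 0 0 0.9;0 0.5 0 0 0 0 0.9;0 0.6 0 0 0 0 0.9;0 0.6 0 0 0 0 0.9;0 0.6 0 0 0 0 0.9;0 0.6 0 0 0 0 0.9"}}

```text
time_s: 7.15
position: [0.5477, -0.3632, 0.1411]
orientation: [0.964, 0.265, -0.0, 0.0]
wrist_force: [-0.5, 1.3, -0.4]
grip_width: 0.309
```

```bash
python3 - <<'E'
from h import *
go([.5472,-.3644,.034],30.7)
E
```

```text
t 7.15 pos [ 0.5477 -0.3632  0.1411] ang 30.74 F [-0.5  1.3 -0.4] g 0.309
ROW [0.0002 0.0002 0.0007] [-0.001   0.0008  0.1071]
```

Emit:
{"op": "apply_moves", "data": {"steps": "0 0 0 -0.001 0.001 0.025 0.9;0 0 0 -0.001 0.001 0.055 0.9;0 0 0 -0.001 0.001 0.08 0.9;0 0 0 -0.001 0.001 0.095 0.9;0 0 0 -0.001 0.001 0.105 0.9;0 0 0 -0.001 0.001 0.107 0.9;0 0 0 -0.001 0.001 0.107 0.9;0 0 0 -0.001 0.001 0.107 0.9"}}

```text
time_s: 7.95
position: [0.5472, -0.3661, 0.035]
orientation: [0.964, 0.264, 0.001, 0.001]
wrist_force: [-0.2, -0.1, 0.2]
grip_width: 0.305
```

```bash
python3 - <<'E'
from h import *
go([.5472,-.3644,.0255],30.7)
b=r.grab_frame("scene");
cv2.imwrite("pics/s7.png",cv2.resize(b[200:270,370:450,::-1],None,fx=8,fy=8,interpolation=cv2.INTER_CUBIC))
go([.5472,-.3644,.0255],30.7)
E
```

```text
t 7.95 pos [ 0.5472 -0.3661  0.035 ] ang 30.66 F [-0.2 -0.1  0.2] g 0.305
ROW [ 0.0019 -0.0008 -0.0007] [ 0.0009 -0.0015  0.0095]
t 8.0 pos [ 0.5471 -0.3662  0.035 ] ang 30.65 F [-0.4  0.2 -0.8] g 0.301
ROW [ 0.002  -0.0009 -0.0008] [ 0.001  -0.0015  0.0095]
```

View pics/s7.png

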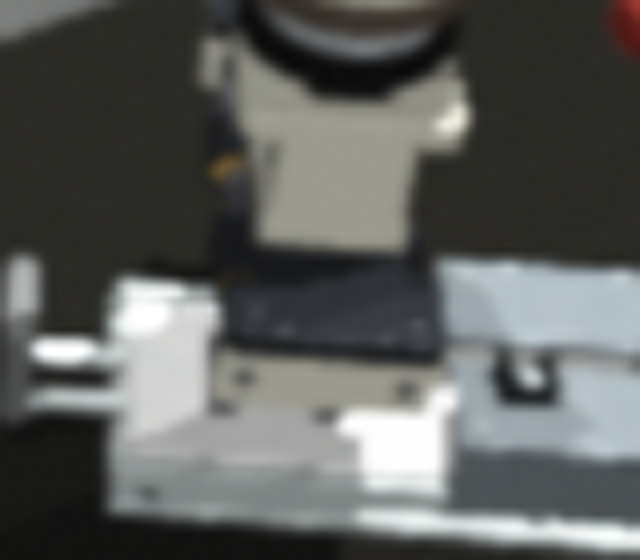

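Emit:
{"op": "apply_moves", "data": {"steps": "0 0 0 0.001 -0.0015 0 0.9;0 0 0 0.001 -0.0015 0 0.9;0 0 0 0.001 -0.0015 0 0.9;0 0 0 0.001 -0.0015 0 0.9"}}

```text
time_s: 8.4
position: [0.5464, -0.3638, 0.0339]
orientation: [0.964, 0.264, 0.0, 0.0]
wrist_force: [-0.6, -0.3, 0.1]
grip_width: 0.309
```

```bash
python3 - <<'E'
from h import *
go([.5472,-.3644,.0255],30.7)
E
```

```text
t 8.4 pos [ 0.5464 -0.3638  0.0339] ang 30.65 F [-0.6 -0.3  0.1] g 0.309
ROW [ 0.0002 -0.0001 -0.0008] [0.0004 0.0009 0.0084]
```

Emit:
{"op": "apply_moves", "data": {"steps": "0 0 0 0.0003 0.0006 0.002 0.9;0 0 0 0.0003 0.0006 0.004 0.9;0 0 0 0.0003 0.0006 0.006 0.9;0 0 0 0.0003 0.0006 0.008 0.9;0 0 0 0.0003 0.0006 0.008 0.9;0 0 0 0.0003 0.0006 0.008 0.9"}}

```text
time_s: 9.0
position: [0.5468, -0.3641, 0.0255]
orientation: [0.964, 0.264, -0.0, -0.0]
wrist_force: [0.7, 0.2, -0.2]
grip_width: 0.31
```

```bash
python3 - <<'E'
from h import *
go([.5472,-.3644,.0255],30.7)
E
```

```text
t 9.0 pos [ 0.5468 -0.3641  0.0255] ang 30.65 F [ 0.7  0.2 -0.2] g 0.31
ROW [-0.0003  0.0002 -0.0008] [0.0002 0.0005 0.    ]
```

Emit:
{"op": "apply_moves", "data": {"steps": "0 0 0 0 0 0 0.66;0 0 0 0 0 0 0.6;0 0 0 0 0 0 0.55;0 0 0 0 0 0 0.5;0 0 0 0 0 0 0.5;0 0 0 0 0 -0.02 0.5;0 0 0 0 0 -0.05 0.5;0 0 0 0 0 -0.09 0.5;0 0 0 0 0 -0.13 0.5;0 -0.13 0 0 0 -0.16 0.5;0 -0.26 0 0 0 -0.16 0.5;0 -0.4 0 0 0 -0.16 0.5;0 -0.5 0 0 0 -0.16 0.5;0 -0.5 0 0 0 -0.16 0.5;0 -0.5 0 0 0 -0.16 0.5"}}

```text
time_s: 10.5
position: [0.5469, -0.3637, 0.1848]
orientation: [0.934, 0.257, -0.238, 0.065]
wrist_force: [-2.0, -1.5, 0.4]
grip_width: 0.501
```

```bash
python3 - <<'E'
from h import *
b=r.grab_frame("scene");a=r.grab_frame("top")
cv2.imwrite("pics/s8.png",cv2.resize(b[200:270,370:450,::-1],None,fx=8,fy=8,interpolation=cv2.INTER_CUBIC))
cv2.imwrite("pics/t8.png",cv2.resize(a[130:230,380:500,::-1],None,fx=6,fy=6,interpolation=cv2.INTER_CUBIC))
E
```

```text
(no output)
```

View pics/s8.png

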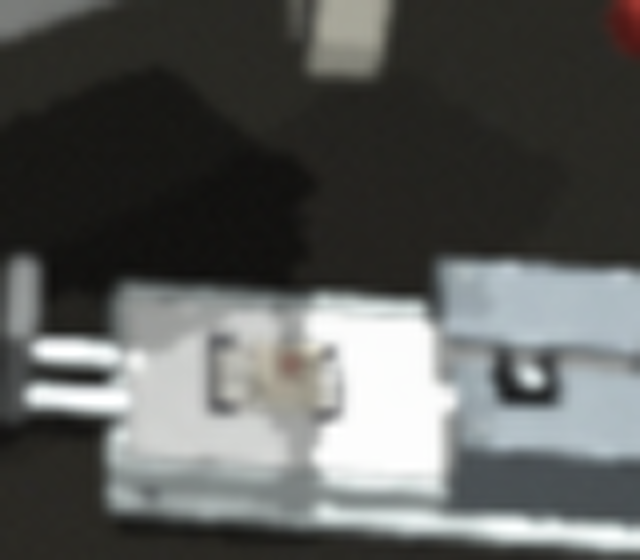

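View pics/t8.png

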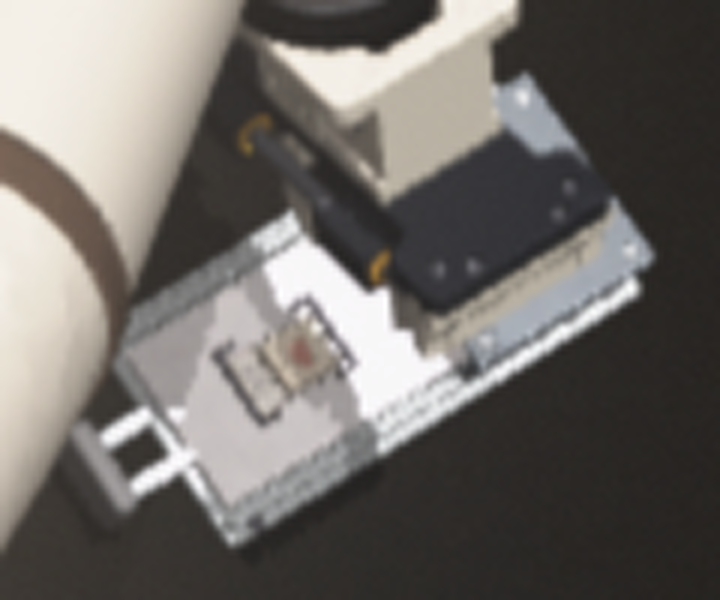

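```bash
python3 - <<'E'
from h import *
a=cv2.imread("pics/t8.png");
cv2.imwrite("pics/t8b.png",cv2.resize(a[260:450,180:390],None,fx=3.5,fy=3.,interpolation=cv2.INTER_LINEAR))
a=cv2.imread("pics/s8.png");
cv2.imwrite("pics/s8b.png",cv2.resize(a[310:440,180:370],None,fx=4,fy=4,interpolation=cv2.INTER_LINEAR))
E
```

```text
(no output)
```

View pics/t8b.png

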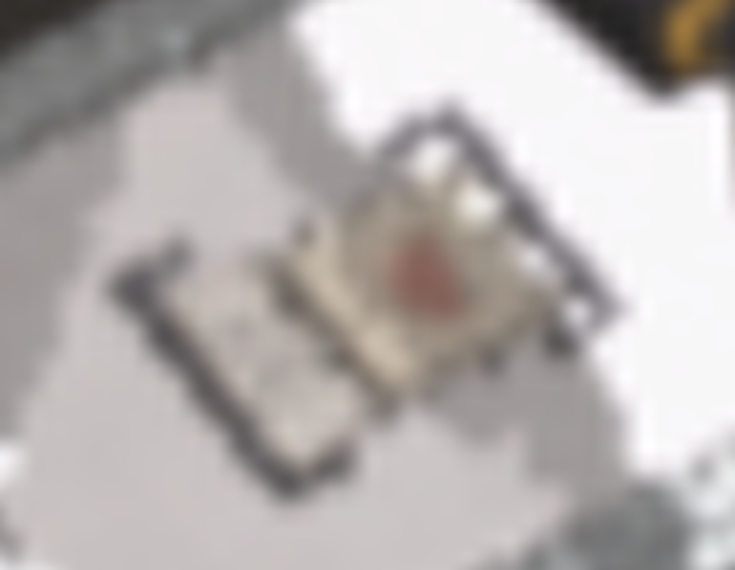

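View pics/s8b.png

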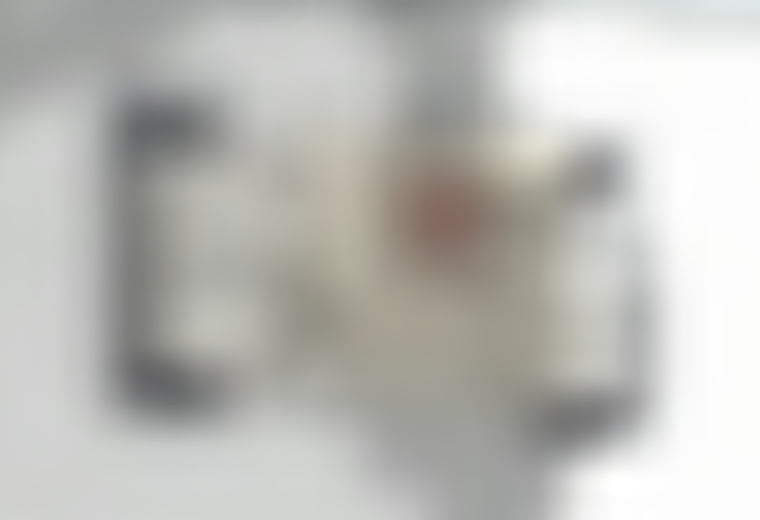

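```bash
python3 - <<'E'
from h import *
u=lambda a,b:(380+a/6-.42,135+b/6-.42)
v=lambda a,b:(360+a/7-.43,220+b/7-.43)
ax=np.array([.51,-.86]);la=np.array([.86,.51]);n=np.array([.5464,-.3631])
for c,q in(('top',u(101,434)),('scene',v(89,121)),('top',u(75,395)),('top',u(130,470)),('top',u(90,390)),('top',u(135,460))):
    p=bp(c,q,.058)[:2];print(c,p.round(4),((p-n)@ax).round(4),((p-n)@la).round(4))
f=cv2.imread("pics/top0.png");g=cv2.imread("pics/scene0.png")
A=cv2.resize(f[192:222,385:425],None,fx=14,fy=14,interpolation=cv2.INTER_CUBIC);B=cv2.resize(g[226:256,364:392],None,fx=14,fy=14,interpolation=cv2.INTER_CUBIC)
cv2.imwrite("pics/pl.png",A);cv2.imwrite("pics/pl2.png",B)
E
```

```text
top [ 0.4979 -0.2776] -0.0982 0.0019
scene [ 0.4956 -0.2784] -0.0988 -0.0005
top [ 0.5146 -0.2677] -0.0983 0.0213
top [ 0.4826 -0.2888] -0.0964 -0.017
top [ 0.5165 -0.274 ] -0.0919 0.0198
top [ 0.4867 -0.2911] -0.0923 -0.0146
```

View pics/pl.png

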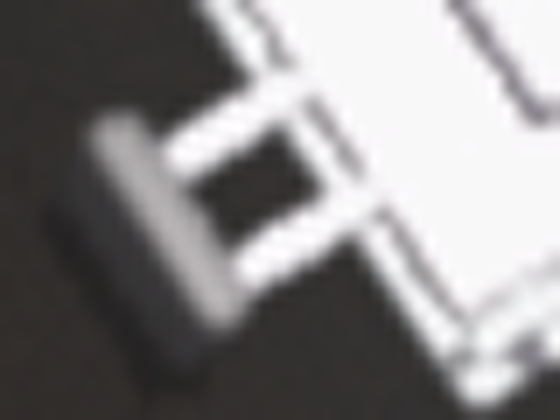

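View pics/pl2.png

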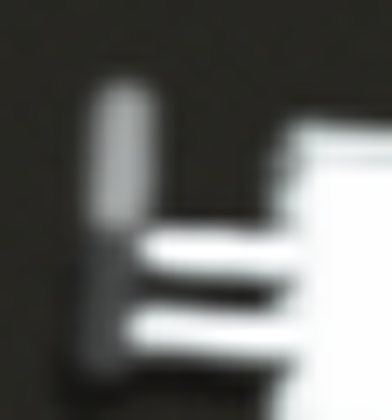

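```bash
python3 - <<'E'
from h import *
go([.4962,-.2784,.13],120.7)
print(r.observe()['joint_positions'].round(2))
E
```

```text
t 10.6 pos [ 0.5455 -0.3661  0.1865] ang 30.45 F [ 0.3  0.1 -0.3] g 0.5
ROW [-0.3911  0.3916 -1.5391] [ 0.0287 -0.1007  0.0486]
[0.23 0.72 0.19 1.35 0.27 1.4  0.83]
```

Emit:
{"op": "apply_moves", "data": {"steps": "0 0.13 0 0 0 0 0.65;0 0.26 0 0 0 0 0.65;0 0.4 0 0 0 0 0.65;0 0.5 0 0 0 0 0.65;0 0.5 0 0 0 0 0.65;0 0.5 0 0 0 0 0.65", "newtons": 30}}

```text
time_s: 11.2
position: [0.5454, -0.3662, 0.1872]
orientation: [0.965, 0.262, -0.0, 0.001]
wrist_force: [1.3, 0.1, -0.7]
grip_width: 0.35
```

```bash
python3 - <<'E'
from h import *
go([.4962,-.2784,.13],120.7)
E
```

```text
t 11.2 pos [ 0.5454 -0.3662  0.1872] ang 30.41 F [ 1.3  0.1 -0.7] g 0.35
ROW [ 7.0000e-04  1.8000e-03 -1.5759e+00] [ 0.002  -0.1007  0.057 ]
```

Emit:
{"op": "apply_moves", "data": {"steps": "0 0 -0.14 0 -0.03 0.01 0.65;0 0 -0.28 0.001 -0.06 0.02 0.65;0 0 -0.42 0.001 -0.09 0.03 0.65;0 0 -0.56 0.002 -0.1007 0.04 0.65;0 0 -0.7 0.002 -0.1007 0.05 0.65;0 0 -0.84 0.002 -0.1007 0.057 0.65;0 0 -0.98 0.002 -0.1007 0.057 0.65;0 0 -1.12 0.002 -0.1007 0.057 0.65;0 0 -1.26 0.002 -0.1007 0.057 0.65;0 0 -1.4 0.002 -0.1007 0.057 0.65;0 0 -1.54 0.002 -0.1007 0.057 0.65;0 0 -1.576 0.002 -0.1007 0.057 0.65;0 0 -1.576 0.002 -0.1007 0.057 0.65;0 0 -1.576 0.002 -0.1007 0.057 0.65"}}

```text
time_s: 12.6
position: [0.4983, -0.2754, 0.1286]
orientation: [0.492, 0.87, -0.0, -0.0]
wrist_force: [1.7, -0.2, 0.0]
grip_width: 0.346
```

```bash
python3 - <<'E'
from h import *
go([.4962,-.2784,.07],120.7)
b=r.grab_frame("scene");a=r.grab_frame("top")
cv2.imwrite("pics/s9.png",cv2.resize(b[180:270,340:460,::-1],None,fx=6,fy=6,interpolation=cv2.INTER_CUBIC))
cv2.imwrite("pics/t9.png",cv2.resize(a[120:240,350:500,::-1],None,fx=5,fy=5,interpolation=cv2.INTER_CUBIC))
o=r.observe(); M=R.from_quat(o['orientation']).as_matrix(); p=o['position']
for l in [(0,0,0),(.016,0,0),(-.016,0,0)]:
    q=pr('scene',p+M@np.array(l))[0]; print(l,((q-[340,180])*6).round(0))
E
```

```text
t 12.6 pos [ 0.4983 -0.2754  0.1286] ang 121.0 F [ 1.7 -0.2  0. ] g 0.346
ROW [-0.0002 -0.0003  0.0053] [-0.0015 -0.0033  0.0586]
(0, 0, 0) [201. 233.]
(0.016, 0, 0) [168. 231.]
(-0.016, 0, 0) [235. 235.]
```

View pics/s9.png

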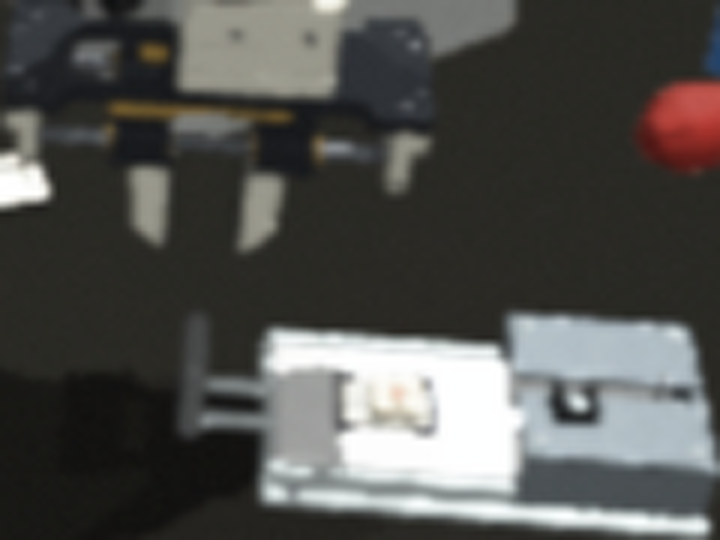

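View pics/t9.png

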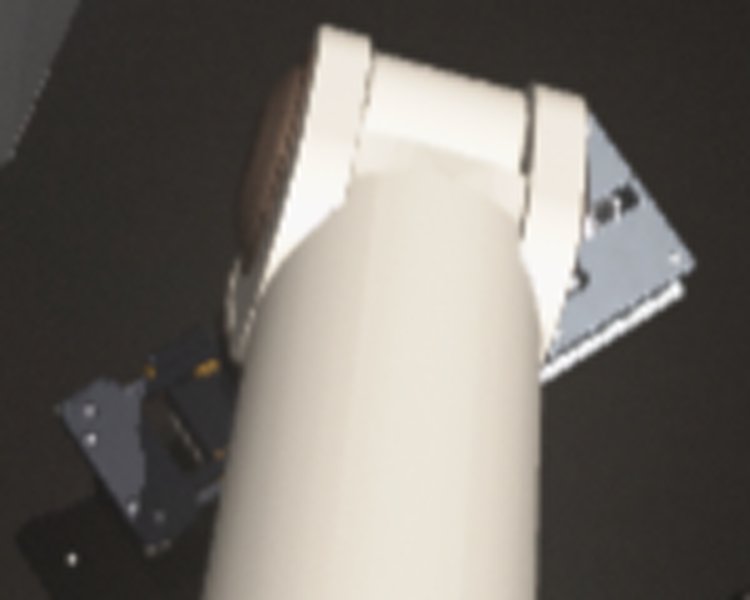

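Emit:
{"op": "apply_moves", "data": {"steps": "0 0 0.005 -0.0015 -0.0033 0.02 0.65;0 0 0.005 -0.0015 -0.0033 0.045 0.65;0 0 0.005 -0.0015 -0.0033 0.057 0.65;0 0 0.005 -0.0015 -0.0033 0.057 0.65;0 0 0.005 -0.0015 -0.0033 0.057 0.65"}}

```text
time_s: 13.2
position: [0.4956, -0.2793, 0.072]
orientation: [0.495, 0.869, 0.0, -0.0]
wrist_force: [0.6, 0.5, 0.9]
grip_width: 0.351
```

```bash
python3 - <<'E'
from h import *
go([.4962,-.2784,.03],120.7)
b=r.grab_frame("scene")
cv2.imwrite("pics/s10.png",cv2.resize(b[205:275,350:440,::-1],None,fx=8,fy=8,interpolation=cv2.INTER_CUBIC))
E
```

```text
t 13.2 pos [ 0.4956 -0.2793  0.072 ] ang 120.68 F [0.6 0.5 0.9] g 0.351
ROW [ 0.0001 -0.0001 -0.0003] [0.0004 0.0009 0.042 ]
```

View pics/s10.png

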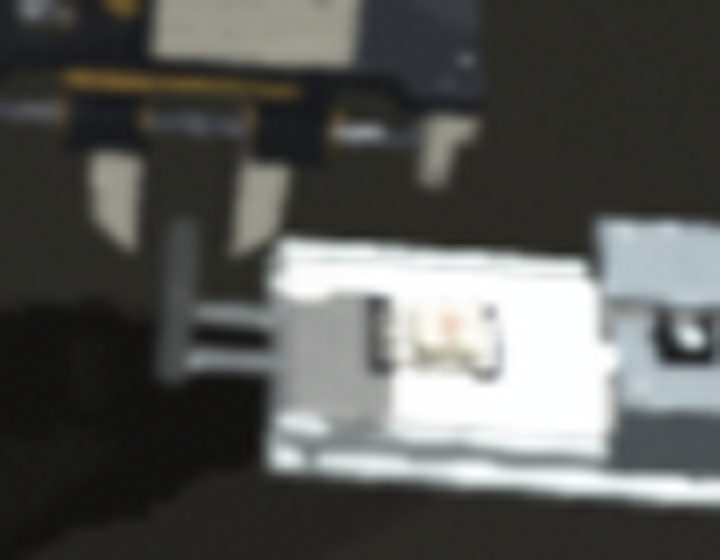

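Emit:
{"op": "apply_moves", "data": {"steps": "0 0 0 0 0.001 0.015 0.65;0 0 0 0 0.001 0.03 0.65;0 0 0 0 0.001 0.042 0.65;0 0 0 0 0.001 0.042 0.65;0 0 0 0 0.001 0.042 0.7;0 0 0 0 0.001 0.042 0.78;0 0 0 0 0.001 0.042 0.86;0 0 0 0 0.001 0.042 0.95;0 0 0 0 0.001 0.042 0.95;0 0 0 0 0.001 0.042 0.95", "newtons": 25}}

```text
time_s: 14.25
position: [0.4965, -0.2793, 0.0302]
orientation: [0.495, 0.869, -0.0, 0.001]
wrist_force: [0.5, 0.0, 2.7]
grip_width: 0.127
```

```bash
python3 - <<'E'
from h import *
go([.4962,-.2784,.03],120.7)
b=r.grab_frame("scene");a=r.grab_frame("top")
cv2.imwrite("pics/s11.png",cv2.resize(b[215:275,360:460,::-1],None,fx=8,fy=8,interpolation=cv2.INTER_CUBIC))
cv2.imwrite("pics/t11.png",cv2.resize(a[120:220,390:500,::-1],None,fx=6,fy=6,interpolation=cv2.INTER_CUBIC))
E
```

```text
t 14.25 pos [ 0.4965 -0.2793  0.0302] ang 120.66 F [0.5 0.  2.7] g 0.127
ROW [ 0.0005  0.001  -0.0007] [0.0009 0.0001 0.0002]
```

View pics/s11.png

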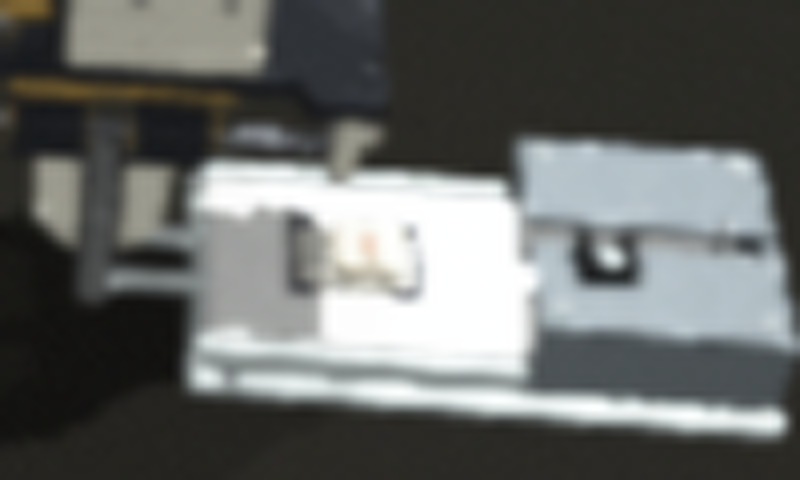

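View pics/t11.png

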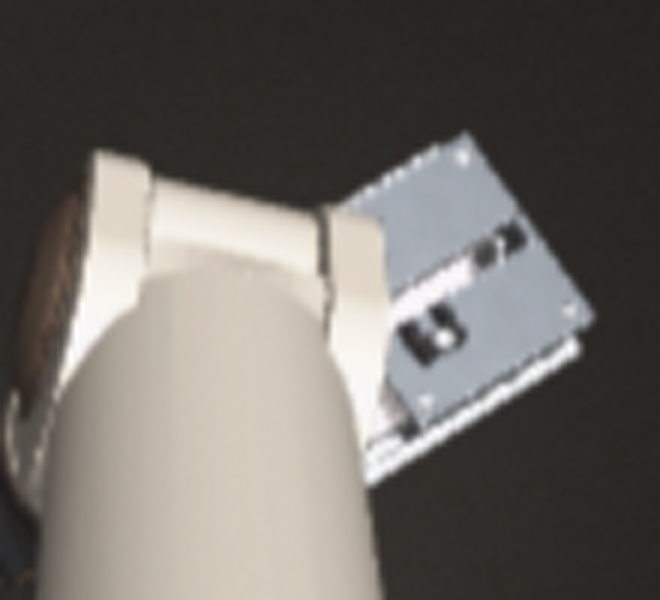

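```bash
python3 - <<'E'
from h import *
f=cv2.imread("pics/top0.png")
cv2.imwrite("pics/r1.png",cv2.resize(f[152:186,450:484],None,fx=18,fy=18,interpolation=cv2.INTER_LANCZOS4))
g=cv2.imread("pics/scene0.png")
cv2.imwrite("pics/r2.png",cv2.resize(g[234:260,424:464],None,fx=18,fy=18,interpolation=cv2.INTER_LANCZOS4))
E
```

```text
(no output)
```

View pics/r1.png

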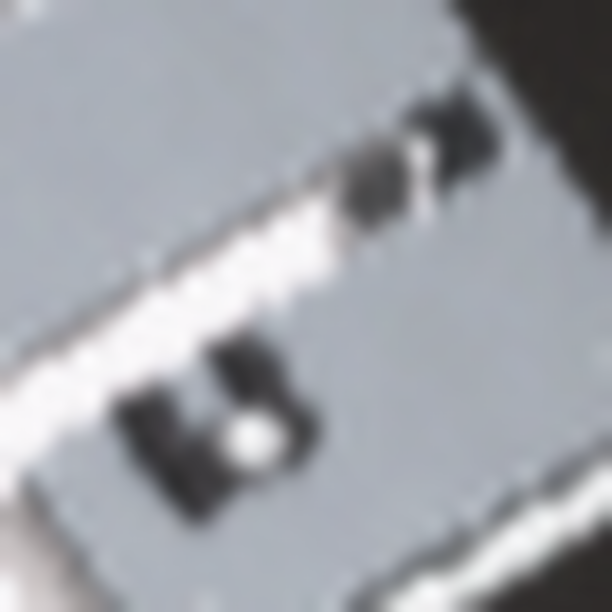

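View pics/r2.png

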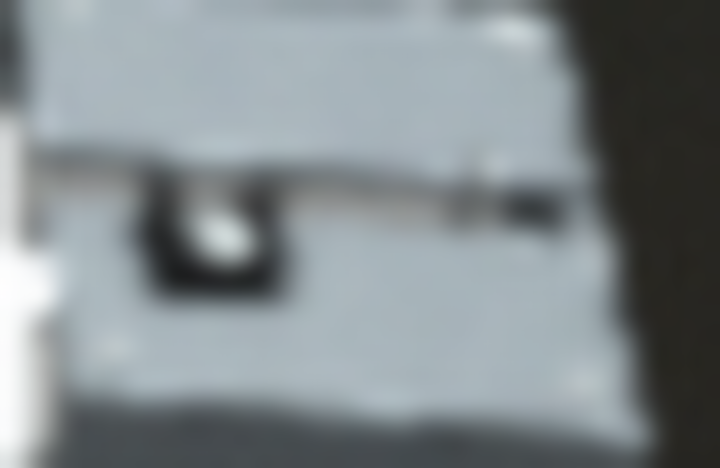

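```bash
python3 - <<'E'
from h import *
t=lambda a,b:(450+a/18-.47,152+b/18-.47)
s=lambda a,b:(424+a/18-.47,234+b/18-.47)
ax=np.array([.51,-.86]);la=np.array([.86,.51]);n=np.array([.5464,-.3631])
def q(nm,c,p,z=.056):
    w=bp(c,p,z)[:2]-n;print(nm,c,(w@ax*1e3).round(1),(w@la*1e3).round(1))
q('fin','top',t(425,175));q('fin','scene',s(487,165))
q('fr tip','top',t(135,405));q('fr base','top',t(195,500));q('re tip','top',t(235,352));q('re base','top',t(305,435))
q('fr','scene',s(152,200));q('re','scene',s(268,205));q('fr','scene',s(158,280));q('re','scene',s(275,285))
E
```

```text
fin top 131.5 -2.6
fin scene 131.9 1.3
fr tip top 78.0 -8.4
fr base top 77.3 -24.1
re tip top 94.2 -9.5
re base top 95.7 -24.5
fr scene 76.6 -12.5
re scene 95.3 -11.7
fr scene 75.9 -30.4
re scene 94.5 -29.6
```

Emit:
{"op": "apply_moves", "data": {"steps": "0 0 0 0.002 0 0 0.95;0 0 0 0.005 0 0 0.95;0 0 0 0.008 0 0 0.95;0 0 0 0.011 0 0 0.95;0 0 0 0.014 0 0 0.95;0 0 0 0.017 0 0 0.95;0 0 0 0.02 0 0 0.95;0 0 0 0.023 0 0 0.95;0 0 0 0.026 0 0 0.95;0 0 0 0.029 0 0 0.95;0 0 0 0.032 0 0 0.95;0 0 0 0.035 0 0 0.95;0 0 0 0.037 0 0 0.95;0 0 0 0.039 0 0 0.95;0 0 0 0.04 0 0 0.95;0 0 0 0.04 0 0 0.95;0 0 0 0.04 0 0 0.95;0 0 0 0.04 0 0 0.95", "newtons": 35}}

```text
time_s: 16.15
position: [0.4765, -0.2454, 0.0302]
orientation: [0.495, 0.869, -0.0, 0.001]
wrist_force: [4.5, -5.5, 3.8]
grip_width: 0.129
```

```bash
cat > look.py <<'E'
from h import *
import sys
k=sys.argv[1]
go([.4965,-.2793,.03],120.7)
b=r.grab_frame("scene");a=r.grab_frame("top")
cv2.imwrite(f"pics/s{k}.png",cv2.resize(b[215:275,340:460,::-1],None,fx=6,fy=6,interpolation=cv2.INTER_CUBIC))
cv2.imwrite(f"pics/sr{k}.png",cv2.resize(b[234:260,424:464,::-1],None,fx=18,fy=18,interpolation=cv2.INTER_LANCZOS4))
cv2.imwrite(f"pics/tr{k}.png",cv2.resize(a[152:186,450:484,::-1],None,fx=18,fy=18,interpolation=cv2.INTER_LANCZOS4))
E
python3 look.py 12
```

```text
t 16.15 pos [ 0.4765 -0.2454  0.0302] ang 120.65 F [ 4.5 -5.5  3.8] g 0.129
ROW [ 0.0009  0.0022 -0.0009] [-0.0393 -0.0001  0.0003]
```

View pics/s12.png

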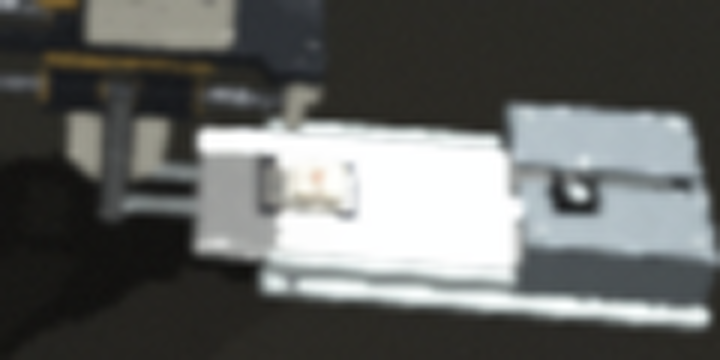

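View pics/sr12.png

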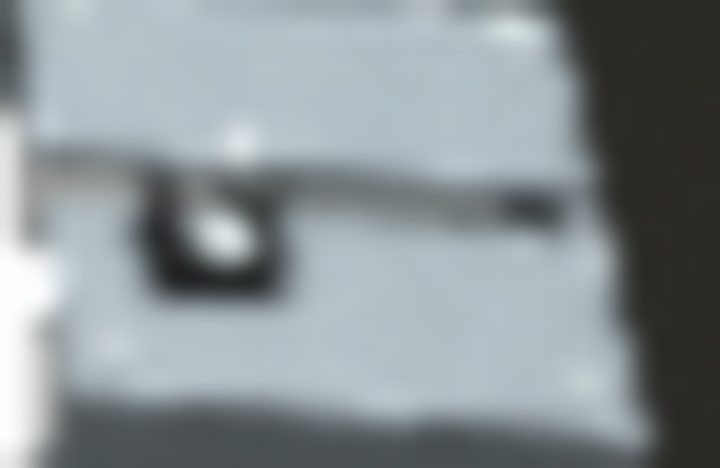

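View pics/tr12.png

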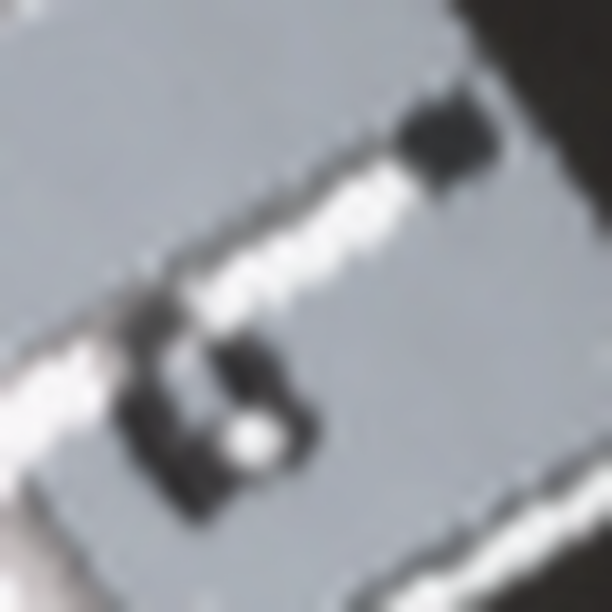

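Emit:
{"op": "apply_moves", "data": {"steps": "0 0 0 0.002 0 0 0.95;0 0 0 0.004 0 0 0.95;0 0 0 0.0055 0 0 0.95;0 0 0 0.0055 0 0 0.95;0 0 0 0.0055 0 0 0.95"}}

```text
time_s: 16.75
position: [0.4738, -0.2408, 0.0302]
orientation: [0.495, 0.869, -0.0, 0.001]
wrist_force: [3.8, -5.5, 3.3]
grip_width: 0.126
```

```bash
python3 look.py 13
```

```text
t 16.75 pos [ 0.4738 -0.2408  0.0302] ang 120.64 F [ 3.8 -5.5  3.3] g 0.126
ROW [ 0.001   0.0023 -0.001 ] [-0.0447 -0.0001  0.0003]
```

View pics/sr13.png

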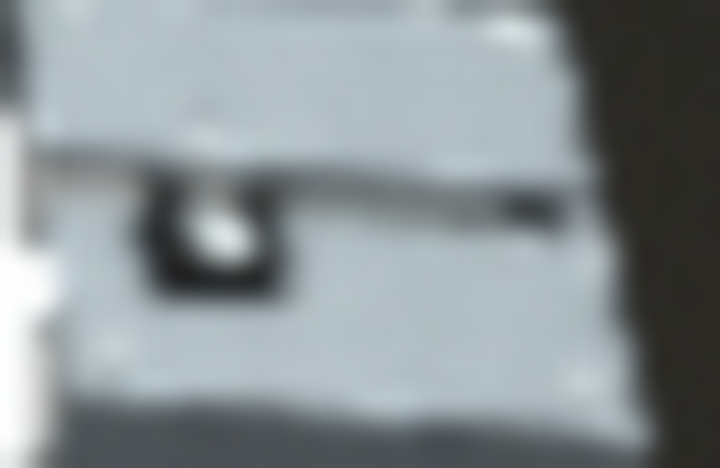

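View pics/tr13.png

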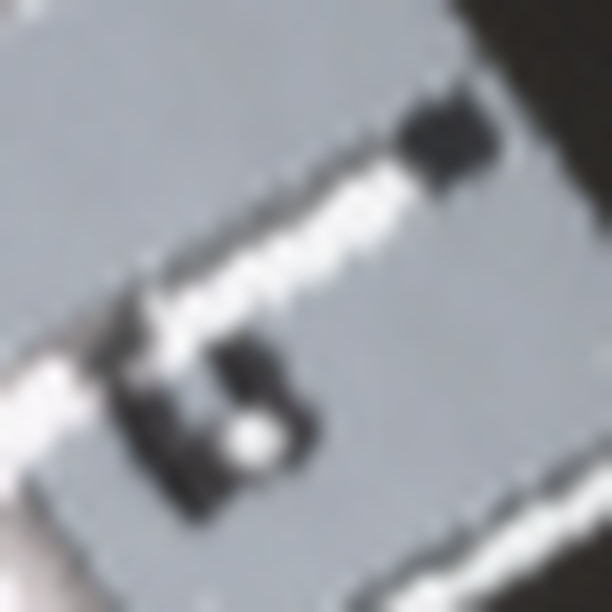

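View pics/s13.png

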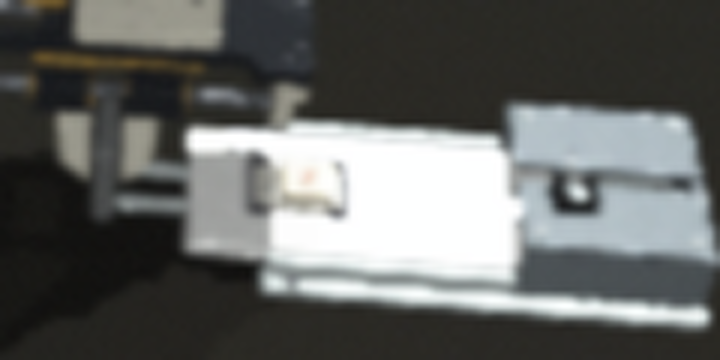

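```bash
python3 - <<'E'
from workcell import r
print(r.job_done(), r.observe()['time_s'])
E
```

```text
the job is handed in; nothing more can be done
the job is handed in; nothing more can be done
```

The white wax-block cassette is in the nest, wax side up, with its label end towards the pull plate. I let go of it while the tray was still home. I then gripped the pull plate and pulled the tray out about 45 mm. The arm is still holding it there, and the job was handed in at about 17 s.

- **Pointer:** both cameras show the fin within roughly 1 mm of the middle between the two prongs.
- **Rider:** its pixels are the same as before the pull, so it did not move.
- **Cassette:** the last picture still shows it between the nest's walls. It sits slightly towards the front of the 4 mm of play.
- **Forces:** the highest wrist force I read was about 8 N.
- **Empty cassettes and mould:** the arm did not go down near them, though I took no final picture of them.
- **Disagreement:** before the pull, the two cameras put the mid-prong mark about 0.7 mm apart. That is well inside the 10 mm gap.

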